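# Roll the bottle home in the gift box and stand the jar beside it

### The arm

A 7-joint arm with a two-finger parallel gripper is mounted at the origin on the work surface. World frame = base frame: x ahead of the robot, y to its left, z up, the work surface at z = 0. Lengths are in mm, angles in rad, forces in N, time in s.
With the tool pointing down it reaches from about 400 to 875 mm from the base axis. Payload 4.4 kg.
Tool frame: the origin (TCP) lies on the centre line of the jaws, within the pads' length; the fingertips stand 19 mm ahead of it and the grasp point (between the pads) is the TCP; z points along the fingers, y is the line along which they close (so a half turn about z gives the same grasp; the last joint's range is limited). The gripper opens to 85 mm and grips with 20 to 120 N. Pads are 22 mm wide; open, the fingers measure 114 mm over their backs; the gripper's body (76 mm by 85 mm) begins 54 mm behind the grasp point. The pads swing forward as they close: fully open they stand 13 mm farther back than shut.
Start: joints at [1.264, 0.628, 0.038, 1.517, -0.027, 0.996, -0.02], TCP at [155.038, -631.253, 250.313] pointing down, gripper open.
Joint ranges: [-3.06, 3.06], [-0.37, 2.12], [-1.25, 1.32], [0.18, 2.47], [-1.1, 4.24], [0.23, 1.98], [-2.94, 2.94]. Speed limits (rad/s): [2.57, 2.57, 3.14, 3.14, 3.14, 3.14, 3.14].

### API

Orientations are given as [roll, pitch, yaw] about the fixed x, y, z axes, in that order (R = Rz(yaw) Ry(pitch) Rx(roll)).
In Python, from cell import ctrl, viewer, silhouettes gives the robot as it stands.
- The arm moves only by the shell command python3 -m creep 'ROWS'. ROWS is JSON, a list of rows, each an object with "jaw": the gripper command: -1 is shut, 1 is fully open, values between are in proportion; "xyz": the shift along the tool's x, y, z in mm, a list of three; "angular": the turn, a rotation vector about the tool's x, y, z in rad, a list of three. In form: [{"jaw": jaw, "xyz": [tx, ty, tz], "angular": [rx, ry, rz]}, ...]. A call has 1 to 12 rows; each row is the pose to reach, as a shift and turn from the pose commanded when the call began, along the tool's axes at that moment; what a row does not reach only later rows make up. A row lasts 1/8 s, in which the tool goes at most 62.5 mm and 10.7 degrees, less where a joint would pass 70% of its speed; a pose out of reach is approached as far as the arm can. A call with a gripper value outside its range is refused whole. The fingers move at their own pace and stop on an object; the grip force is fixed at half the most. Time passes only in rows, so rows that repeat a pose let the fingers close. It gives the time, the measured TCP pose, the force, the opening and the grip force at its end, in the units of the state.
- ctrl.read_state(): the state, without advancing time (a new reading comes with each control period).
- viewer.get_image(name): name is "scene" or "top" or "wrist"; returns (picture, depth): 384x512x3 uint8, red, green, blue; 384x512 float32, mm along the optical axis (not along the pixel's ray), 0 where there is no reading.
- viewer.camera_model(name): a dict with "fx", "fy", "cx", "cy" (pixels), "dist" ([k1, k2, p1, p2, k3] as OpenCV has them; the pictures are not rectified), "T" (4x4, takes a point from camera to world coordinates). Camera axes: x right, y down, z forward; pixel columns grow to the right and rows downward; lengths in mm; the calibration is good to about 2 mm. A picture is of the moment at which its call begins: read the wrist's pose just before it. camera_model takes no time and is no camera call; for the wrist camera it gives the pose at the moment of the call.
- ctrl.finish_job(): hands the job in; it is judged then, once.
Trained networks look in the newest picture that a camera, given by its name, has taken for a name from the list of things; names that differ only in an ending like _2 or _b are one class to them, and where a whole thing is asked for, a point or a joint stands for the part that bears it (a point fixed in the world has none). Each returns a list of dicts, best first, with "score" (0 to 1); they miss things now and then, are a little off and sometimes report something else, mostly with a low value. They report only what shows in the picture. A call takes as long as a camera call.
- silhouettes(camera, target): "pixels" (384x512 bool, what is visible of it) and "xy" ([column, row] in pixels, amid what is visible of it).
The state is a dict: "clock": time; "qpos": joint angles; "qd": joint speeds; "tau": joint torques, N m; "eef_pos": TCP position; "tool_rot": TCP orientation; "force": force on the tool from outside, world axes, zero at the start; "torque": the same for the moment, N m; "width": finger opening in mm; "gripper_force": force on a finger pad.
Only numpy, scipy, OpenCV 4.12 (cv2) and the standard library are available. Lean on these libraries where they do the work, as an engineer would, in place of code of your own. Each camera call takes 0.05 s, during which the arm holds its last target. There are 200 camera calls.

### The job

Finish packing the gift box: with your shut fingers laid flat on top of the lying bottle, roll it gently over the lining and over the low rib into its bay, until it rests against the far wall of the box - do not shove it from the side, lift it, or lean on it. Then set the jam jar down upright, without dropping it, in the space left between the near wall and the bottle's straight body, let go, and leave the other things on the table alone.

Things in the scene. Friction and masses are not known exactly. Their poses are not given: they have to be found in the camera images.
- box: open pale-grey cardboard gift box, fixed, 144 x 244 x 60 mm outside (x, y, z), walls 4 mm; origin at the centre of its underside. Its x axis points from the near wall (by the robot) to the far wall, its y along the bottle. Inner faces of near and far wall at x = -68 and +68 mm, of the end walls at y = -118 and +118 mm
- box_lining (a point): middle of the floor lining's top, 8 mm above the table: rigid corrugated board, flutes along y; the bottle settles in dips at x = -30, -20, -10, 0, +10 mm. Before its bay lies a rigid folded card rib along y at x = +23 mm, 6 mm wide; it must ride over this; the round top is hand made, 8.8 to 10.8 mm above the table. The lining crushes if the bottle is pressed with over 20 N
- bottle_mid (a point): brown glass beer bottle, purple label, yellow cap, lying in the box along its y near the near wall, cap to +y; 0.55 kg. Point on its axis at the middle of the straight body (62 mm diameter, 132 long; cap end 156, base 66 mm from the point). Its y is the bottle's axis; x and z turn as it rolls. Home at the far wall it is at x = +37 mm in the box, top 69.5 mm above the table (up to 73 on the rib)
- jar_mid (a point): jar of red jam with cream label and lid standing on the table, 66 mm diameter (lid 60 mm), 80 mm high, about 0.34 kg; the point is at its centre, half-way up (40 mm above its base)
- tumbler_mid (a point): bystander: clear drinking glass on the table, 72 mm diameter, 90 mm high; point at its centre
- candle_mid (a point): bystander: candle tin with mint lid to one side of the box, 70 mm diameter, 62 mm high; point at its centre
- spool_mid (a point): bystander: mint ribbon spool with wooden ends to one side of the box, 68 mm diameter, 30 mm high; point at its centre

How it is judged (in metres and radians):
On the way:
1. the bottle lies in its bay against the far wall (x of bottle_mid in the frame of box above 0.033 m and angle between the y axis of bottle_mid and the y axis of box, either way round below 0.06 rad), for 0.2 s.
At the end, for the whole second after the job is handed in: the bottle lies on the lining against the far wall (within 4 mm, parallel to it within 0.06 rad); the jar stands upright on the lining (tilt below 0.1 rad) between the near wall and the bottle, within 60 mm of the middle of the bottle's straight body along the bottle; both are at rest and released (all of step 1 and height (world z) of bottle_mid below 0.043 m and x of jar_mid in the frame of box between -0.04 and -0.022 m and y of jar_mid in the frame of bottle_mid between -0.06 and 0.06 m and height (world z) of jar_mid below 0.051 m and angle between jar_mid's own z axis and vertical below 0.1 rad and linear speed of each of jar, bottle below 0.02 m/s); the robot touches nothing.
It fails at once if the fingers press on the bottle with more than 20 N (the lining crushes) (contact force between the fingers and bottle above 20 N).
It fails at once if the bottle is shoved from the side (fingers bear on it with more than 2 N while their tips are more than about 12 mm below its top) or lifted more than 10 mm off the lining ((contact force between the fingers and bottle above 2 N and height (world z) of the grasp point below 0.076 m) or height (world z) of bottle_mid above 0.049 m).
It fails at once if the jar is let go more than 10 mm above the lining, or tipped over ((height (world z) of jar_mid above 0.058 m and contact force between the fingers and jar below 0.1 N) or angle between jar_mid's own z axis and vertical above 0.6 rad).
It fails at once if the jar is forced against the bottle with more than 20 N (contact force between jar and bottle above 20 N).
It fails at once if the drinking glass, the candle tin or the ribbon spool is moved more than 20 mm (distance of any of tumbler_mid, candle_mid, spool_mid from where it was at the start of the episode above 0.02 m).
It also fails if it takes over 72 s, if anything falls off the work surface, if the arm or the gripper's body presses on something with over 40 N, if the wrist force passes 120 N, or if a joint passes its speed limit or range.

## Working session

There is one attempt and no reset: what is moved stays moved. The work goes in short steps, Python scripts to look and compute and a shell command to move; the robot and the scene stay as the last step left them, time stands still between calls to the robot, and variables do not carry over. Pictures are saved under pics/ and viewed, at most 10 in all, crops included, and the job is handed in when it is done.

```bash
mkdir -p pics; ls; cat > h.py <<'E'
import numpy as np, cv2
from cell import ctrl, viewer, silhouettes
from scipy.spatial.transform import Rotation as R
def pts(name, mask, depth, m=None):
    m=m or viewer.camera_model(name)
    K=np.array([[m['fx'],0,m['cx']],[0,m['fy'],m['cy']],[0,0,1]])
    v,u=np.nonzero(mask&(depth>0))
    n=cv2.undistortPoints(np.c_[u,v].astype(float)[:,None],K,np.array(m['dist'],float))[:,0]
    d=depth[v,u][:,None]
    p=np.c_[n*d,d]
    T=np.array(m['T']); return p@T[:3,:3].T+T[:3,3]
E
python3 - <<'E'
from h import *
s=ctrl.read_state(); print({k:np.round(v,3).tolist() for k,v in s.items()})
ims=[]
for c in ['top','scene']:
    im,d=viewer.get_image(c); ims.append(im)
    for t in ['box','bottle_mid','jar_mid','tumbler_mid','candle_mid','spool_mid']:
        r=silhouettes(c,t)
        for q in r[:2]:
            p=pts(c,np.asarray(q['pixels']),d)
            if len(p): print(c,t,round(q['score'],2),np.round(q['xy']),len(p),'lo',np.percentile(p,2,axis=0).round(),'hi',np.percentile(p,98,axis=0).round())
for c,im in zip(['top','scene'],ims): cv2.imwrite(f'pics/{c}0.png',im[:,:,::-1])
E
```

```text
pics
{'clock': 0.0, 'qpos': [1.264, 0.629, 0.038, 1.518, -0.027, 0.996, -0.02], 'qd': [-0.0, 0.001, -0.0, -0.001, 0.003, 0.001, -0.001], 'tau': [0.0, -56.34, 1.226, -19.344, 0.011, 0.011, -0.0], 'eef_pos': [154.902, -630.663, 249.384], 'tool_rot': [-3.14, 0.0, 0.241], 'force': [-0.363, 0.095, 0.053], 'torque': [0.01, -0.011, -0.035], 'gripper_force': 0.0, 'width': 85.322}
top box 0.61 [232. 182.] 4521 lo [ 416. -105.    2.] hi [600. 144.  63.]
top bottle_mid 0.69 [246. 198.] 2216 lo [435. -78.  44.] hi [519. 121.  72.]
top jar_mid 0.62 [371. 208.] 889 lo [ 429. -316.   10.] hi [ 488. -257.   84.]
top tumbler_mid 0.94 [104. 231.] 1085 lo [392. 268.   2.] hi [455. 334.  93.]
top candle_mid 0.98 [117. 161.] 956 lo [548. 257.   2.] hi [612. 321.  66.]
top spool_mid 0.75 [375. 149.] 772 lo [ 572. -332.    1.] hi [ 634. -271.   34.]
scene box 0.89 [264. 213.] 5011 lo [ 409. -108.    1.] hi [603. 152.  61.]
scene bottle_mid 0.6 [271. 190.] 2113 lo [435. -79.   6.] hi [524. 125.  71.]
scene bottle_mid 0.48 [145. 155.] 683 lo [ 572. -333.   -2.] hi [ 636. -268.   32.]
scene jar_mid 0.85 [192. 125.] 827 lo [ 436. -311.    3.] hi [ 492. -256.   82.]
scene tumbler_mid 0.8 [395. 253.] 1324 lo [390. 274.   6.] hi [456. 335.  91.]
scene candle_mid 0.81 [340. 307.] 1319 lo [549. 261.   5.] hi [613. 325.  64.]
scene spool_mid 0.73 [146. 156.] 660 lo [ 573. -336.   -1.] hi [ 635. -269.   32.]
```

View pics/top0.png

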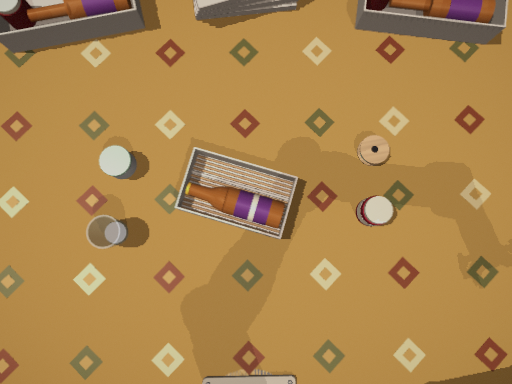

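```bash
python3 - <<'E'
from h import *
im,d=viewer.get_image('top')
allm=np.ones(d.shape,bool); P=pts('top',allm,d)
# box rim: points within region with z 55..64 that are not bottle: from box mask
q=silhouettes('top','box')[0]; m=np.asarray(q['pixels'])
p=pts('top',m,d); r=p[(p[:,2]>54)&(p[:,2]<66)]
rect=cv2.minAreaRect(r[:,:2].astype(np.float32)); print('rim rect',rect, len(r))
b=np.asarray(silhouettes('top','bottle_mid')[0]['pixels']); pb=pts('top',b,d)
# body: near-top points
t=pb[pb[:,2]>np.percentile(pb[:,2],98)-6]
rb=cv2.minAreaRect(pb[:,:2].astype(np.float32)); print('bottle rect',rb)
c=t[:,:2].mean(0); u,s,vt=np.linalg.svd(t[:,:2]-c); print('body ridge c',c,'dir',vt[0],np.ptp((t[:,:2]-c)@vt[0]),'z',np.percentile(pb[:,2],[50,90,98]))
j=np.asarray(silhouettes('top','jar_mid')[0]['pixels']); pj=pts('top',j,d); tj=pj[pj[:,2]>75]
print('jar lid',cv2.minEnclosingCircle(tj[:,:2].astype(np.float32)),tj.mean(0))
# rim fit without box mask: all pts in region, print rim-ish extents
w=P[(P[:,0]>380)&(P[:,0]<640)&(P[:,1]>-150)&(P[:,1]<180)&(P[:,2]>56)&(P[:,2]<64)]
print('rim2',cv2.minAreaRect(w[:,:2].astype(np.float32)),len(w))
print(viewer.camera_model('top')['T'])
E
```

```text
rim rect ((505.83355712890625, 18.527023315429688), (244.04141235351562, 144.32864379882812), 72.55636596679688) 692
bottle rect ((487.9228210449219, 21.98035430908203), (226.46517944335938, 66.6612777709961), 72.34046173095703)
body ridge c [473.26670812 -15.63782729] dir [-0.30339553 -0.95286471] 152.03922780226145 z [63.29880357 70.31039933 72.18742524]
jar lid ((460.12713623046875, -288.8109130859375), 30.214353561401367) [ 459.60184606 -288.52694972   80.90095778]
rim2 ((505.93035888671875, 18.552947998046875), (244.15081787109375, 144.4957275390625), 72.52682495117188) 1223
[[-1.89614161e-02 -9.91270494e-01  1.30473263e-01  3.91481425e+02]
 [-9.99738485e-01  1.71291834e-02 -1.51510222e-02 -6.01488914e+00]
 [ 1.27838608e-02 -1.30726427e-01 -9.91336055e-01  1.02843586e+03]
 [ 0.00000000e+00  0.00000000e+00  0.00000000e+00  1.00000000e+00]]
```

The top view shows the box at about (236,193), with the bottle inside it and its cap at upper left (190,188). The jar is at (376,212), the spool at (375,150), the candle at (117,161) and the tumbler at (104,231). The networks agree with the picture. Box: centre (505.9, 18.6), yaw −17.5°. The bottle is at about x = −20 in the box.

I'll move above the bottle with tool y along box x, fingers shut.

```bash
python3 -m creep '[{"jaw":-1,"xyz":[28,-33,0],"angular":[0,0,-0.08]},{"jaw":-1,"xyz":[66,-77,0],"angular":[0,0,-0.2]},{"jaw":-1,"xyz":[104,-122,0],"angular":[0,0,-0.35]},{"jaw":-1,"xyz":[142,-167,0],"angular":[0,0,-0.5]},{"jaw":-1,"xyz":[180,-212,0],"angular":[0,0,-0.65]},{"jaw":-1,"xyz":[218,-257,10],"angular":[0,0,-0.8]},{"jaw":-1,"xyz":[256,-302,20],"angular":[0,0,-0.95]},{"jaw":-1,"xyz":[294,-347,35],"angular":[0,0,-1.025]},{"jaw":-1,"xyz":[332,-392,50],"angular":[0,0,-1.025]},{"jaw":-1,"xyz":[370,-437,70],"angular":[0,0,-1.025]},{"jaw":-1,"xyz":[408,-482,90],"angular":[0,0,-1.025]},{"jaw":-1,"xyz":[440,-520,105],"angular":[0,0,-1.025]}]'
python3 -m creep '[{"jaw":-1,"xyz":[0,0,0],"angular":[0,0,0]},{"jaw":-1,"xyz":[0,0,0],"angular":[0,0,0]}]'
cat >> h.py <<'E'
C=np.array([505.9,18.55]); yaw=np.radians(-17.46); X=np.array([np.cos(yaw),np.sin(yaw)]); Y=np.array([-X[1],X[0]])
def inbox(p): return np.array([(np.asarray(p)[:2]-C)@X,(np.asarray(p)[:2]-C)@Y])
def where():
    s=ctrl.read_state(); print('t',round(s['clock'],2),'box xy',inbox(s['eef_pos']).round(1),'z',round(s['eef_pos'][2],1),'rot',np.round(s['tool_rot'],3),'F',np.round(s['force'],1),'w',round(s['width'],1))
    return s
E
python3 -c "
from h import *
where(); im,d=viewer.get_image('wrist'); cv2.imwrite('pics/w1.png',im[:,:,::-1])"
```

```text
clock: 2.4
eef_pos: [459.4, -19.1, 144.7]
tool_rot: [3.141, -0.0, 1.267]
force: [1.0, -0.9, 0.9]
width: 0.0
gripper_force: 0.0
clock: 2.65
eef_pos: [458.1, -21.8, 145.3]
tool_rot: [-3.141, 0.001, 1.266]
force: [-0.5, 0.0, 0.7]
width: 0.2
gripper_force: 0.0
t 2.65 box xy [-33.5 -52.8] z 145.3 rot [-3.141e+00  1.000e-03  1.266e+00] F [-0.5  0.   0.7] w 0.2
```

View pics/w1.png

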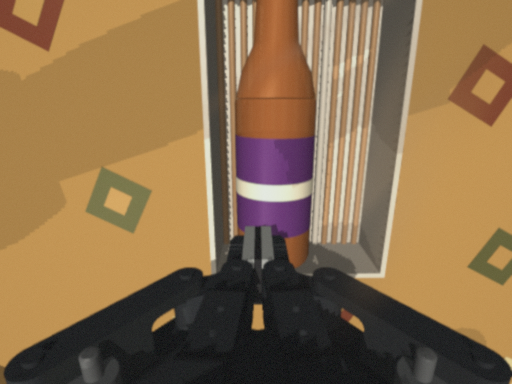

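The wrist view shows the bottle parallel to the box, with its body at columns 236–314. The near wall is on the left, the fluted floor is on the right, and the shut fingertips are at (258,240). Next I'll measure the bottle's x from this view.

```bash
cat >> h.py <<'E'
def bottle(cam='wrist'):
    m=viewer.camera_model(cam); im,d=viewer.get_image(cam)
    q=silhouettes(cam,'bottle_mid')
    if not q: print('none'); return
    p=pts(cam,np.asarray(q[0]['pixels']),d,m); b=np.c_[(p[:,:2]-C)@X,(p[:,:2]-C)@Y,p[:,2]]
    b=b[(b[:,2]>50)&(b[:,1]>-105)&(b[:,1]<10)]
    from scipy.optimize import least_squares
    f=lambda v: np.hypot(b[:,0]-v[0]-v[2]*(b[:,1]+47),b[:,2]-v[1])-31
    r=least_squares(f,[np.median(b[:,0]),38,0],loss='soft_l1'); print('bottle x,z,slope',r.x.round(3),'rms',f(r.x).std().round(2),len(b),'yrange',b[:,1].min().round(),b[:,1].max().round())
    P=pts(cam,np.ones(d.shape,bool),d,m); w=np.c_[(P[:,:2]-C)@X,(P[:,:2]-C)@Y,P[:,2]]
    w=w[(abs(w[:,2]-60)<5)&(w[:,1]>-60)&(w[:,1]<80)]
    for s in (-70,70):
        e=w[abs(w[:,0]-s)<8]; print('rim',s,len(e),np.median(e[:,0]).round(1) if len(e) else '')
    return im
E
python3 -c "
from h import *
bottle('wrist'); bottle('top')"
```

```text
bottle x,z,slope [-2.0385e+01  3.8522e+01  4.0000e-03] rms 1.73 9167 yrange -105.0 10.0
rim -70 1407 -69.9
rim 70 1798 68.7
bottle x,z,slope [-51.263 111.314   0.151] rms 170.72 30 yrange -25.0 9.0
rim -70 80 -70.2
rim 70 76 69.3
```

```bash
python3 -m creep '[{"jaw":-1,"xyz":[8,2,15],"angular":[0,0,0]},{"jaw":-1,"xyz":[15,3.5,35],"angular":[0,0,0]},{"jaw":-1,"xyz":[15,3.5,45],"angular":[0,0,0]},{"jaw":-1,"xyz":[15,3.5,48],"angular":[0,0,0]},{"jaw":-1,"xyz":[15,3.5,48],"angular":[0,0,0]}]'
python3 -m creep '[{"jaw":-1,"xyz":[0,0,1],"angular":[0,0,0]},{"jaw":-1,"xyz":[0,0,2],"angular":[0,0,0]},{"jaw":-1,"xyz":[0,0,2],"angular":[0,0,0]}]'
python3 -c "
from h import *
where()"
```

```text
clock: 3.52
eef_pos: [466.0, -8.3, 97.2]
tool_rot: [-3.141, 0.0, 1.265]
force: [-0.9, 0.4, -0.1]
width: 0.0
gripper_force: 0.0
clock: 3.9
eef_pos: [466.3, -8.1, 95.5]
tool_rot: [3.141, -0.0, 1.266]
force: [-0.2, 0.6, -0.5]
width: 0.2
gripper_force: 0.0
t 3.9 box xy [-29.8 -37.4] z 95.5 rot [ 3.141 -0.     1.266] F [-0.2  0.6 -0.5] w 0.2
```

```bash

python3 -m creep '[{"jaw":-1,"xyz":[0,0,1],"angular":[0,0,0]},{"jaw":-1,"xyz":[0,0,2],"angular":[0,0,0]},{"jaw":-1,"xyz":[0,0,3],"angular":[0,0,0]},{"jaw":-1,"xyz":[0,0,3],"angular":[0,0,0]}]'
python3 -m creep '[{"jaw":-1,"xyz":[0,0,0.5],"angular":[0,0,0]},{"jaw":-1,"xyz":[0,0,1],"angular":[0,0,0]},{"jaw":-1,"xyz":[0,0,1],"angular":[0,0,0]}]'
python3 -m creep '[{"jaw":-1,"xyz":[0,0,0.5],"angular":[0,0,0]},{"jaw":-1,"xyz":[0,0,0.5],"angular":[0,0,0]}]'
python3 -m creep '[{"jaw":-1,"xyz":[0,0,0.5],"angular":[0,0,0]},{"jaw":-1,"xyz":[0,0,0.5],"angular":[0,0,0]}]'
```

```text
clock: 4.4
eef_pos: [466.1, -8.0, 92.2]
tool_rot: [-3.141, 0.0, 1.266]
force: [-0.5, -0.4, -0.4]
width: 0.2
gripper_force: 0.0
clock: 4.78
eef_pos: [466.2, -8.1, 91.3]
tool_rot: [-3.142, -0.0, 1.266]
force: [0.1, 0.8, 0.4]
width: -0.2
gripper_force: 0.0
clock: 5.03
eef_pos: [466.2, -8.1, 90.8]
tool_rot: [-3.142, -0.0, 1.266]
force: [0.2, 0.8, 0.1]
width: -0.1
gripper_force: 0.0
clock: 5.28
eef_pos: [466.2, -8.1, 90.3]
tool_rot: [-3.142, 0.0, 1.266]
force: [-0.3, 0.6, -0.3]
width: -0.0
gripper_force: 0.0
```

```bash

python3 -m creep '[{"jaw":-1,"xyz":[0,0,0.5],"angular":[0,0,0]},{"jaw":-1,"xyz":[0,0,0.5],"angular":[0,0,0]}]'
python3 -m creep '[{"jaw":-1,"xyz":[0,0,0.5],"angular":[0,0,0]},{"jaw":-1,"xyz":[0,0,0.5],"angular":[0,0,0]}]'
```

```text
clock: 5.52
eef_pos: [466.2, -8.1, 89.8]
tool_rot: [3.142, -0.0, 1.266]
force: [0.1, 0.8, -0.3]
width: -0.3
gripper_force: 0.0
clock: 5.78
eef_pos: [466.2, -8.1, 89.3]
tool_rot: [3.142, 0.0, 1.266]
force: [0.2, -0.4, -0.1]
width: -0.0
gripper_force: 0.0
```

```bash

python3 -m creep '[{"jaw":-1,"xyz":[0,0,0.4],"angular":[0,0,0]},{"jaw":-1,"xyz":[0,0,0.4],"angular":[0,0,0]}]'
python3 -m creep '[{"jaw":-1,"xyz":[0,0,0.4],"angular":[0,0,0]},{"jaw":-1,"xyz":[0,0,0.4],"angular":[0,0,0]}]'
```

```text
clock: 6.02
eef_pos: [466.2, -8.1, 88.9]
tool_rot: [-3.142, -0.0, 1.266]
force: [0.4, -0.9, -0.3]
width: 0.0
gripper_force: 0.0
clock: 6.28
eef_pos: [466.2, -8.1, 88.5]
tool_rot: [3.142, -0.0, 1.266]
force: [0.7, -0.3, -0.6]
width: 0.1
gripper_force: 0.1
```

```bash

python3 -m creep '[{"jaw":-1,"xyz":[0,0,0.4],"angular":[0,0,0]},{"jaw":-1,"xyz":[0,0,0.4],"angular":[0,0,0]}]'
python3 -m creep '[{"jaw":-1,"xyz":[0,0,0.3],"angular":[0,0,0]},{"jaw":-1,"xyz":[0,0,0.3],"angular":[0,0,0]}]'
```

```text
clock: 6.52
eef_pos: [466.3, -8.1, 88.4]
tool_rot: [3.141, -0.0, 1.266]
force: [-0.4, -0.7, 4.3]
width: 0.0
gripper_force: 2.0
clock: 6.78
eef_pos: [466.4, -8.1, 88.3]
tool_rot: [3.141, -0.0, 1.266]
force: [-0.9, 0.0, 7.5]
width: -0.1
gripper_force: 3.6
```

```bash

python3 -m creep '[{"jaw":-1,"xyz":[0,2,-0.1],"angular":[0,0,0]},{"jaw":-1,"xyz":[0,4,-0.1],"angular":[0,0,0]},{"jaw":-1,"xyz":[0,6,-0.1],"angular":[0,0,0]}]'
python3 -m creep '[{"jaw":-1,"xyz":[0,2,-0.1],"angular":[0,0,0]},{"jaw":-1,"xyz":[0,4,-0.1],"angular":[0,0,0]}]'
```

```text
clock: 7.15
eef_pos: [472.5, -10.0, 88.7]
tool_rot: [3.14, -0.0, 1.266]
force: [-0.9, -0.2, 12.0]
width: 0.0
gripper_force: 5.8
clock: 7.4
eef_pos: [476.7, -11.4, 88.9]
tool_rot: [3.139, -0.0, 1.265]
force: [-0.5, -0.1, 10.2]
width: -0.1
gripper_force: 4.9
```

```bash

python3 -m creep '[{"jaw":-1,"xyz":[0,2,0],"angular":[0,0,0]},{"jaw":-1,"xyz":[0,4,0],"angular":[0,0,0]},{"jaw":-1,"xyz":[0,6,0],"angular":[0,0,0]},{"jaw":-1,"xyz":[0,8,0.1],"angular":[0,0,0]}]'
python3 -m creep '[{"jaw":-1,"xyz":[0,2,0],"angular":[0,0,0]},{"jaw":-1,"xyz":[0,4,-0.1],"angular":[0,0,0]},{"jaw":-1,"xyz":[0,6,-0.1],"angular":[0,0,0]}]'
```

```text
clock: 7.9
eef_pos: [484.6, -13.8, 88.6]
tool_rot: [3.139, -0.0, 1.265]
force: [0.0, -1.9, 7.7]
width: 0.3
gripper_force: 3.6
clock: 8.28
eef_pos: [489.7, -15.4, 88.8]
tool_rot: [3.14, -0.0, 1.266]
force: [-1.3, -1.1, 9.9]
width: 0.3
gripper_force: 5.1
```

```bash

python3 -m creep '[{"jaw":-1,"xyz":[0,2,-0.1],"angular":[0,0,0]},{"jaw":-1,"xyz":[0,4,-0.1],"angular":[0,0,0]},{"jaw":-1,"xyz":[0,6,-0.1],"angular":[0,0,0]}]'
python3 -m creep '[{"jaw":-1,"xyz":[0,2,0],"angular":[0,0,0]},{"jaw":-1,"xyz":[0,4,0.1],"angular":[0,0,0]},{"jaw":-1,"xyz":[0,6,0.2],"angular":[0,0,0]},{"jaw":-1,"xyz":[0,8,0.2],"angular":[0,0,0]},{"jaw":-1,"xyz":[0,9,0.2],"angular":[0,0,0]}]'
python3 -c "
from h import *
where();bottle('wrist')"
```

```text
clock: 8.65
eef_pos: [495.7, -17.3, 88.9]
tool_rot: [3.14, -0.0, 1.266]
force: [-0.2, -0.4, 9.9]
width: 0.2
gripper_force: 4.2
clock: 9.28
eef_pos: [504.1, -20.0, 88.2]
tool_rot: [3.14, -0.0, 1.266]
force: [-0.4, -0.5, 6.5]
width: 0.2
gripper_force: 2.9
t 9.28 box xy [  9.9 -37.3] z 88.2 rot [ 3.14  -0.     1.266] F [-0.4 -0.5  6.5] w 0.2
bottle x,z,slope [-6.280e-01  3.845e+01  4.000e-03] rms 4.81 9403 yrange -98.0 10.0
rim -70 3167 -69.1
rim 70 2836 68.9
```

```bash

python3 -m creep '[{"jaw":-1,"xyz":[0,0,-2],"angular":[0,0,0]},{"jaw":-1,"xyz":[0,0,-6],"angular":[0,0,0]},{"jaw":-1,"xyz":[0,-7,-6],"angular":[0,0,0]},{"jaw":-1,"xyz":[0,-14,-6],"angular":[0,0,0]},{"jaw":-1,"xyz":[0,-20,-6],"angular":[0,0,0]},{"jaw":-1,"xyz":[0,-20,-3],"angular":[0,0,0]},{"jaw":-1,"xyz":[0,-20,-1],"angular":[0,0,0]},{"jaw":-1,"xyz":[0,-20,-1],"angular":[0,0,0]}]'
python3 -m creep '[{"jaw":-1,"xyz":[0,0,0.5],"angular":[0,0,0]},{"jaw":-1,"xyz":[0,0,0.8],"angular":[0,0,0]},{"jaw":-1,"xyz":[0,0,0.8],"angular":[0,0,0]}]'
```

```text
clock: 10.38
eef_pos: [484.4, -13.8, 88.7]
tool_rot: [-3.142, 0.0, 1.266]
force: [-0.2, -0.5, 0.8]
width: 0.1
gripper_force: 0.0
clock: 10.75
eef_pos: [484.5, -13.8, 88.3]
tool_rot: [3.141, -0.0, 1.266]
force: [0.1, -0.6, 1.9]
width: -0.0
gripper_force: 1.1
```

```bash

python3 -m creep '[{"jaw":-1,"xyz":[0,0,0.4],"angular":[0,0,0]},{"jaw":-1,"xyz":[0,0,0.4],"angular":[0,0,0]}]'
python3 -m creep '[{"jaw":-1,"xyz":[0,2,0],"angular":[0,0,0]},{"jaw":-1,"xyz":[0,4,-0.1],"angular":[0,0,0]},{"jaw":-1,"xyz":[0,6,-0.2],"angular":[0,0,0]},{"jaw":-1,"xyz":[0,8,-0.2],"angular":[0,0,0]},{"jaw":-1,"xyz":[0,10,-0.2],"angular":[0,0,0]}]'
python3 -m creep '[{"jaw":-1,"xyz":[0,2,0],"angular":[0,0,0]},{"jaw":-1,"xyz":[0,4,0],"angular":[0,0,0]},{"jaw":-1,"xyz":[0,6,0.1],"angular":[0,0,0]},{"jaw":-1,"xyz":[0,8,0.1],"angular":[0,0,0]},{"jaw":-1,"xyz":[0,10,0.1],"angular":[0,0,0]}]'
```

```text
clock: 11.0
eef_pos: [484.6, -13.9, 88.2]
tool_rot: [3.141, -0.0, 1.266]
force: [-0.0, -0.3, 6.0]
width: -0.3
gripper_force: 3.1
clock: 11.62
eef_pos: [494.9, -17.0, 88.9]
tool_rot: [3.139, -0.0, 1.266]
force: [-0.5, -1.0, 10.0]
width: -0.1
gripper_force: 4.8
clock: 12.25
eef_pos: [504.2, -20.0, 88.6]
tool_rot: [3.14, -0.0, 1.266]
force: [-1.2, 1.2, 9.7]
width: 0.0
gripper_force: 4.8
```

```bash

python3 -m creep '[{"jaw":-1,"xyz":[0,0,-2],"angular":[0,0,0]},{"jaw":-1,"xyz":[0,0,-6],"angular":[0,0,0]},{"jaw":-1,"xyz":[0,-6,-6],"angular":[0,0,0]},{"jaw":-1,"xyz":[0,-12,-6],"angular":[0,0,0]},{"jaw":-1,"xyz":[0,-12,-3],"angular":[0,0,0]},{"jaw":-1,"xyz":[0,-12,-1],"angular":[0,0,0]},{"jaw":-1,"xyz":[0,-12,-1],"angular":[0,0,0]}]'
python3 -c "
from h import *
where();bottle('wrist')"
python3 -m creep '[{"jaw":-1,"xyz":[0,0,0.4],"angular":[0,0,0]},{"jaw":-1,"xyz":[0,0,0.7],"angular":[0,0,0]},{"jaw":-1,"xyz":[0,0,0.7],"angular":[0,0,0]}]'
```

```text
clock: 13.12
eef_pos: [492.0, -16.2, 88.6]
tool_rot: [-3.141, 0.0, 1.266]
force: [0.4, 0.9, -0.9]
width: 0.2
gripper_force: 0.0
t 13.12 box xy [ -2.9 -37.3] z 88.6 rot [-3.141  0.     1.266] F [ 0.4  0.9 -0.9] w 0.2
bottle x,z,slope [ 9.8680e+00  3.8448e+01 -4.0000e-03] rms 2.4 9405 yrange -100.0 10.0
rim -70 2999 -69.2
rim 70 3085 68.7
clock: 13.6
eef_pos: [492.0, -16.2, 88.1]
tool_rot: [3.142, 0.0, 1.266]
force: [-0.4, -0.2, -0.5]
width: 0.1
gripper_force: 0.0
```

```bash

python3 -m creep '[{"jaw":-1,"xyz":[0,1,0.2],"angular":[0,0,0]},{"jaw":-1,"xyz":[0,2,0.3],"angular":[0,0,0]},{"jaw":-1,"xyz":[0,2,0.3],"angular":[0,0,0]}]'
```

```text
clock: 13.98
eef_pos: [494.1, -16.8, 88.1]
tool_rot: [3.141, -0.0, 1.266]
force: [-1.3, 0.5, 3.7]
width: -0.0
gripper_force: 2.4
```

```bash

python3 -m creep '[{"jaw":-1,"xyz":[0,0,0.4],"angular":[0,0,0]},{"jaw":-1,"xyz":[0,1,0.5],"angular":[0,0,0]},{"jaw":-1,"xyz":[0,2,0.5],"angular":[0,0,0]}]'
python3 -m creep '[{"jaw":-1,"xyz":[0,1,-0.1],"angular":[0,0,0]},{"jaw":-1,"xyz":[0,2,-0.3],"angular":[0,0,0]}]'
```

```text
clock: 14.35
eef_pos: [496.2, -17.5, 88.2]
tool_rot: [3.14, 0.0, 1.266]
force: [-2.8, 0.3, 12.2]
width: 0.2
gripper_force: 6.3
clock: 14.6
eef_pos: [497.3, -17.8, 88.4]
tool_rot: [-3.141, 0.0, 1.266]
force: [-3.6, 0.1, 12.5]
width: 0.3
gripper_force: 6.2
```

```bash

python3 -m creep '[{"jaw":-1,"xyz":[0,1,-0.2],"angular":[0,0,0]},{"jaw":-1,"xyz":[0,2,-0.4],"angular":[0,0,0]}]'
python3 -m creep '[{"jaw":-1,"xyz":[0,1,-0.2],"angular":[0,0,0]},{"jaw":-1,"xyz":[0,2,-0.4],"angular":[0,0,0]}]'
```

```text
clock: 14.85
eef_pos: [499.3, -18.5, 88.9]
tool_rot: [-3.141, 0.0, 1.266]
force: [-3.3, 0.8, 13.3]
width: 0.0
gripper_force: 6.3
clock: 15.1
eef_pos: [501.5, -19.2, 89.3]
tool_rot: [3.141, 0.0, 1.266]
force: [-2.6, 0.1, 12.0]
width: 0.3
gripper_force: 6.0
```

```bash

python3 -m creep '[{"jaw":-1,"xyz":[0,1,-0.15],"angular":[0,0,0]},{"jaw":-1,"xyz":[0,2,-0.3],"angular":[0,0,0]},{"jaw":-1,"xyz":[0,3,-0.5],"angular":[0,0,0]}]'
python3 -m creep '[{"jaw":-1,"xyz":[0,1,-0.1],"angular":[0,0,0]},{"jaw":-1,"xyz":[0,2,-0.25],"angular":[0,0,0]},{"jaw":-1,"xyz":[0,3,-0.4],"angular":[0,0,0]}]'
python3 -m creep '[{"jaw":-1,"xyz":[0,1,-0.1],"angular":[0,0,0]},{"jaw":-1,"xyz":[0,2,-0.2],"angular":[0,0,0]},{"jaw":-1,"xyz":[0,3,-0.3],"angular":[0,0,0]}]'
```

```text
clock: 15.48
eef_pos: [504.8, -20.2, 89.8]
tool_rot: [3.14, -0.0, 1.266]
force: [-2.2, -0.3, 11.0]
width: -0.1
gripper_force: 5.3
clock: 15.85
eef_pos: [507.9, -21.1, 90.2]
tool_rot: [3.14, -0.0, 1.266]
force: [-2.1, -1.2, 8.9]
width: 0.1
gripper_force: 4.6
clock: 16.23
eef_pos: [510.8, -22.1, 90.4]
tool_rot: [3.14, -0.0, 1.266]
force: [-1.1, -1.3, 8.0]
width: 0.0
gripper_force: 4.1
```

```bash

python3 -m creep '[{"jaw":-1,"xyz":[0,1.5,-0.1],"angular":[0,0,0]},{"jaw":-1,"xyz":[0,3,-0.1],"angular":[0,0,0]},{"jaw":-1,"xyz":[0,4.5,-0.15],"angular":[0,0,0]}]'
python3 -m creep '[{"jaw":-1,"xyz":[0,1.5,0],"angular":[0,0,0]},{"jaw":-1,"xyz":[0,3,0],"angular":[0,0,0]},{"jaw":-1,"xyz":[0,4.5,0],"angular":[0,0,0]}]'
```

```text
clock: 16.6
eef_pos: [515.4, -23.5, 90.6]
tool_rot: [3.139, -0.0, 1.265]
force: [0.4, -1.0, 9.1]
width: -0.1
gripper_force: 4.0
clock: 16.98
eef_pos: [519.9, -24.9, 90.6]
tool_rot: [3.139, -0.0, 1.266]
force: [0.7, -0.2, 7.0]
width: -0.2
gripper_force: 3.6
```

```bash

python3 -m creep '[{"jaw":-1,"xyz":[0,2,0],"angular":[0,0,0]},{"jaw":-1,"xyz":[0,4,0.1],"angular":[0,0,0]},{"jaw":-1,"xyz":[0,6,0.2],"angular":[0,0,0]},{"jaw":-1,"xyz":[0,8,0.3],"angular":[0,0,0]}]'
python3 -m creep '[{"jaw":-1,"xyz":[0,2,0.2],"angular":[0,0,0]},{"jaw":-1,"xyz":[0,4,0.4],"angular":[0,0,0]},{"jaw":-1,"xyz":[0,6,0.6],"angular":[0,0,0]}]'
```

```text
clock: 17.48
eef_pos: [527.7, -27.4, 90.2]
tool_rot: [3.139, -0.001, 1.265]
force: [1.3, -0.1, 4.9]
width: -0.2
gripper_force: 2.6
clock: 17.85
eef_pos: [533.3, -29.1, 89.4]
tool_rot: [3.139, -0.001, 1.265]
force: [0.9, -0.5, 3.9]
width: -0.0
gripper_force: 2.4
```

```bash

python3 -m creep '[{"jaw":-1,"xyz":[0,2,0.3],"angular":[0,0,0]},{"jaw":-1,"xyz":[0,4,0.6],"angular":[0,0,0]}]'
python3 -m creep '[{"jaw":-1,"xyz":[0,2,0.3],"angular":[0,0,0]},{"jaw":-1,"xyz":[0,4,0.6],"angular":[0,0,0]}]'
python3 -c "
from h import *
where();bottle('wrist')"
```

```text
clock: 18.1
eef_pos: [536.8, -30.2, 88.6]
tool_rot: [3.14, -0.0, 1.266]
force: [1.7, -0.3, 4.9]
width: 0.0
gripper_force: 2.4
clock: 18.35
eef_pos: [540.2, -31.3, 88.0]
tool_rot: [3.141, -0.0, 1.266]
force: [0.2, -1.0, 7.3]
width: 0.1
gripper_force: 3.5
t 18.35 box xy [ 47.6 -37.2] z 88.0 rot [ 3.141 -0.     1.266] F [ 0.2 -1.   7.3] w 0.1
bottle x,z,slope [3.4622e+01 3.8703e+01 4.0000e-03] rms 2.91 9467 yrange -100.0 10.0
rim -70 3595 -68.8
rim 70 2335 69.5
```

```bash

python3 -m creep '[{"jaw":-1,"xyz":[0,0,-2],"angular":[0,0,0]},{"jaw":-1,"xyz":[0,0,-6],"angular":[0,0,0]},{"jaw":-1,"xyz":[0,-6,-6],"angular":[0,0,0]},{"jaw":-1,"xyz":[0,-12,-6],"angular":[0,0,0]},{"jaw":-1,"xyz":[0,-18,-6],"angular":[0,0,0]},{"jaw":-1,"xyz":[0,-18,-6],"angular":[0,0,0]}]'
python3 -c "
from h import *
where();im=bottle('wrist');cv2.imwrite('pics/w2.png',im[:,:,::-1])"
```

```text
clock: 19.2
eef_pos: [521.7, -25.6, 93.6]
tool_rot: [-3.141, 0.0, 1.266]
force: [-0.1, -0.3, -0.8]
width: 0.2
gripper_force: 0.0
t 19.2 box xy [ 28.3 -37.3] z 93.6 rot [-3.141  0.     1.266] F [-0.1 -0.3 -0.8] w 0.2
bottle x,z,slope [ 3.6913e+01  3.8528e+01 -3.0000e-03] rms 0.54 8991 yrange -103.0 10.0
rim -70 3099 -68.9
rim 70 2628 69.1
```

View pics/w2.png

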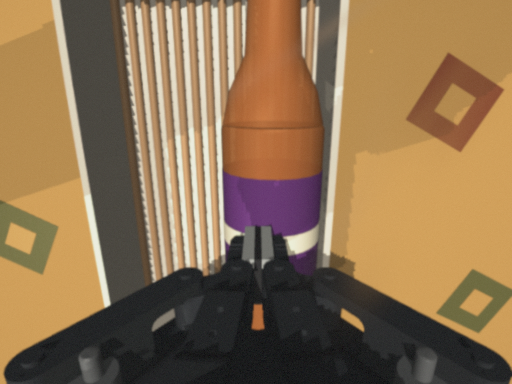

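The bottle is home at x = 36.9 in the box, parallel to the box. In the picture it spans columns 222–323, against the right-hand (far) wall. Now the jar: lift, turn 90° and move across to it.

```bash
python3 -m creep '[{"jaw":-1,"xyz":[0,0,-20],"angular":[0,0,0]},{"jaw":-1,"xyz":[-5,0,-50],"angular":[0,0,0]},{"jaw":-1,"xyz":[-25,2,-75],"angular":[0,0,0.15]},{"jaw":0,"xyz":[-55,4,-90],"angular":[0,0,0.32]},{"jaw":1,"xyz":[-90,7,-90],"angular":[0,0,0.5]},{"jaw":1,"xyz":[-125,10,-90],"angular":[0,0,0.68]},{"jaw":1,"xyz":[-160,13,-90],"angular":[0,0,0.86]},{"jaw":1,"xyz":[-195,15,-90],"angular":[0,0,1.04]},{"jaw":1,"xyz":[-225,17,-90],"angular":[0,0,1.22]},{"jaw":1,"xyz":[-250,19,-90],"angular":[0,0,1.4]},{"jaw":1,"xyz":[-265,20,-90],"angular":[0,0,1.571]},{"jaw":1,"xyz":[-270,20,-90],"angular":[0,0,1.571]}]'
python3 -m creep '[{"jaw":1,"xyz":[0,0,0],"angular":[0,0,0]},{"jaw":1,"xyz":[0,0,0],"angular":[0,0,0]}]'
cat >> h.py <<'E'
def jar(cam='wrist'):
    m=viewer.camera_model(cam); im,d=viewer.get_image(cam); q=silhouettes(cam,'jar_mid')
    if not q: print('none'); return im
    p=pts(cam,np.asarray(q[0]['pixels']),d,m); t=p[p[:,2]>np.percentile(p[:,2],95)-5]
    c,r=cv2.minEnclosingCircle(t[:,:2].astype(np.float32)); s=ctrl.read_state(); e=np.array(s['eef_pos']); Rm=R.from_euler('xyz',s['tool_rot']).as_matrix()
    print('jar',q[0]['score'],np.round(c,1),'r',round(r,1),'top',np.percentile(t[:,2],50).round(1),'inbox',inbox(c).round(1),'to go in tool',(Rm.T@(np.r_[c,e[2]]-e)).round(1))
    return im
E
python3 -c "
from h import *
where();im=jar('wrist');cv2.imwrite('pics/w3.png',im[:,:,::-1])"
```

```text
clock: 20.8
eef_pos: [460.2, -290.4, 183.6]
tool_rot: [3.141, -0.0, -0.305]
force: [-0.3, -0.6, 1.2]
width: 85.3
gripper_force: 0.0
clock: 21.05
eef_pos: [460.8, -288.4, 183.6]
tool_rot: [-3.141, 0.0, -0.302]
force: [0.1, 0.6, -0.3]
width: 85.2
gripper_force: 0.0
t 21.05 box xy [  49.1 -306.3] z 183.6 rot [-3.141  0.    -0.302] F [ 0.1  0.6 -0.3] w 85.2
jar 0.78 [ 461.  -289.1] r 30.2 top 79.7 inbox [  49.5 -307. ] to go in tool [ 0.4  0.5 -0. ]
```

View pics/w3.png

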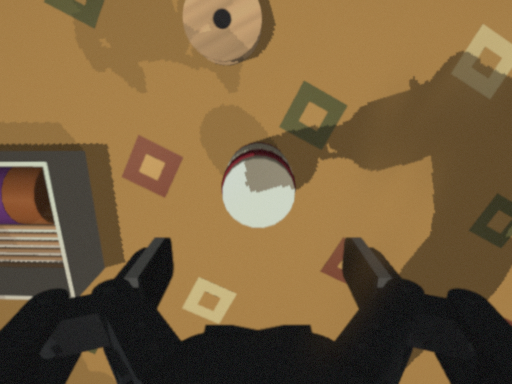

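The picture shows the jar lid at (258,188), centred between the open fingers at columns 160 and 355. The spool at (222,20) is clear of them. I'll descend and grip.

```bash
python3 -m creep '[{"jaw":1,"xyz":[0.5,0.5,20],"angular":[0,0,0]},{"jaw":1,"xyz":[0.5,0.5,50],"angular":[0,0,0]},{"jaw":1,"xyz":[0.5,0.5,80],"angular":[0,0,0]},{"jaw":1,"xyz":[0.5,0.5,105],"angular":[0,0,0]},{"jaw":1,"xyz":[0.5,0.5,125],"angular":[0,0,0]},{"jaw":1,"xyz":[0.5,0.5,135],"angular":[0,0,0]},{"jaw":1,"xyz":[0.5,0.5,137],"angular":[0,0,0]},{"jaw":1,"xyz":[0.5,0.5,137],"angular":[0,0,0]}]'
python3 -m creep '[{"jaw":0.5,"xyz":[0,0,0],"angular":[0,0,0]},{"jaw":0,"xyz":[0,0,0],"angular":[0,0,0]},{"jaw":-1,"xyz":[0,0,0],"angular":[0,0,0]},{"jaw":-1,"xyz":[0,0,0],"angular":[0,0,0]},{"jaw":-1,"xyz":[0,0,0],"angular":[0,0,0]},{"jaw":-1,"xyz":[0,0,0],"angular":[0,0,0]}]'
```

```text
clock: 22.15
eef_pos: [461.2, -290.1, 47.2]
tool_rot: [3.141, -0.001, -0.305]
force: [0.3, -0.6, 0.2]
width: 85.6
gripper_force: 0.0
clock: 22.9
eef_pos: [461.3, -290.0, 47.8]
tool_rot: [-3.141, -0.001, -0.305]
force: [-0.3, 1.1, 5.5]
width: 64.8
gripper_force: 65.8
```

```bash
python3 -m creep '[{"jaw":-1,"xyz":[0,0,-8],"angular":[0,0,0]},{"jaw":-1,"xyz":[0,0,-30],"angular":[0,0,0]},{"jaw":-1,"xyz":[0,-4,-60],"angular":[0,0,0]},{"jaw":-1,"xyz":[-6,-20,-85],"angular":[0,0,0]},{"jaw":-1,"xyz":[-15,-50,-95],"angular":[0,0,0]},{"jaw":-1,"xyz":[-26,-90,-95],"angular":[0,0,0]},{"jaw":-1,"xyz":[-38,-130,-95],"angular":[0,0,0]},{"jaw":-1,"xyz":[-50,-170,-95],"angular":[0,0,0]},{"jaw":-1,"xyz":[-62,-210,-95],"angular":[0,0,0]},{"jaw":-1,"xyz":[-72,-245,-95],"angular":[0,0,0]},{"jaw":-1,"xyz":[-79,-270,-95],"angular":[0,0,0]},{"jaw":-1,"xyz":[-81,-278,-95],"angular":[0,0,0]}]'
python3 -m creep '[{"jaw":-1,"xyz":[0,0,0],"angular":[0,0,0]},{"jaw":-1,"xyz":[0,0,0],"angular":[0,0,0]},{"jaw":-1,"xyz":[0,0,0],"angular":[0,0,0]}]'
python3 -c "
from h import *
where();im=jar('wrist');cv2.imwrite('pics/w4.png',im[:,:,::-1]); bottle('wrist')
im=jar('scene');bottle('scene')"
```

```text
clock: 24.4
eef_pos: [466.9, 1.4, 141.9]
tool_rot: [-3.141, 0.0, -0.302]
force: [-0.0, 0.2, -2.7]
width: 64.5
gripper_force: 67.4
clock: 24.78
eef_pos: [467.1, -1.7, 141.7]
tool_rot: [3.141, -0.0, -0.307]
force: [0.4, 0.3, -3.5]
width: 64.9
gripper_force: 67.4
t 24.77 box xy [-31. -31.] z 141.7 rot [ 3.141 -0.    -0.307] F [ 0.4  0.3 -3.5] w 64.9
jar 0.89 [469.   -2.8] r 29.4 top 173.6 inbox [-28.8 -31.5] to go in tool [2.3 0.9 0. ]
bottle x,z,slope [36.632 38.675 -0.   ] rms 0.61 14272 yrange -105.0 10.0
rim -70 301 -68.8
rim 70 1821 69.3
jar 0.94 [468.5  -1.6] r 29.7 top 173.4 inbox [-29.7 -30.5] to go in tool [ 1.6  0.4 -0. ]
bottle x,z,slope [35.353 38.481 -0.   ] rms 1.34 1009 yrange -105.0 10.0
rim -70 104 -70.6
rim 70 129 68.9
```

View pics/w4.png

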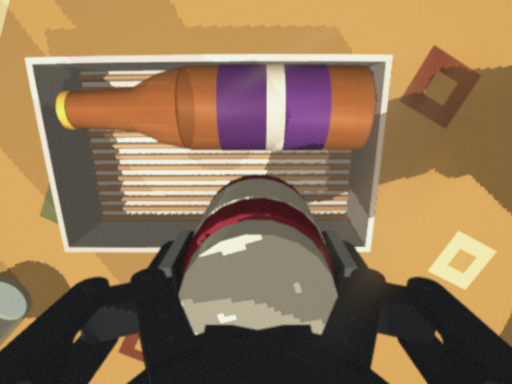

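The jar is held upright over the free strip. The bottle lies at the top of the view (rows 65–150), and the lid is centred near (258,255). I'll shift 1 mm towards the near wall and lower in stages.

```bash
python3 -m creep '[{"jaw":-1,"xyz":[-1,0,5],"angular":[0,0,0]},{"jaw":-1,"xyz":[-1,0,15],"angular":[0,0,0]},{"jaw":-1,"xyz":[-1,0,25],"angular":[0,0,0]},{"jaw":-1,"xyz":[-1,0,33],"angular":[0,0,0]},{"jaw":-1,"xyz":[-1,0,38],"angular":[0,0,0]},{"jaw":-1,"xyz":[-1,0,40],"angular":[0,0,0]},{"jaw":-1,"xyz":[-1,0,40],"angular":[0,0,0]}]'
python3 -m creep '[{"jaw":-1,"xyz":[0,0,3],"angular":[0,0,0]},{"jaw":-1,"xyz":[0,0,6],"angular":[0,0,0]},{"jaw":-1,"xyz":[0,0,9],"angular":[0,0,0]},{"jaw":-1,"xyz":[0,0,12],"angular":[0,0,0]},{"jaw":-1,"xyz":[0,0,12],"angular":[0,0,0]}]'
python3 -c "
from h import *
where();im=jar('wrist');bottle('wrist');cv2.imwrite('pics/w5.png',im[:,:,::-1])"
```

```text
clock: 26.05
eef_pos: [466.2, -0.2, 101.6]
tool_rot: [-3.142, -0.0, -0.305]
force: [-0.4, 0.6, -3.5]
width: 64.8
gripper_force: 67.4
clock: 26.68
eef_pos: [465.9, -0.2, 89.4]
tool_rot: [3.141, 0.0, -0.305]
force: [0.3, -0.4, -2.6]
width: 64.8
gripper_force: 67.4
t 26.68 box xy [-32.5 -29.9] z 89.4 rot [ 3.141  0.    -0.305] F [ 0.3 -0.4 -2.6] w 64.8
jar 0.94 [467.9  -1.2] r 29.8 top 121.3 inbox [-30.3 -30.3] to go in tool [ 2.   0.5 -0. ]
bottle x,z,slope [3.6723e+01 3.8634e+01 2.0000e-03] rms 0.6 25309 yrange -105.0 10.0
rim -70 51 -68.1
rim 70 3501 69.1
```

View pics/w5.png

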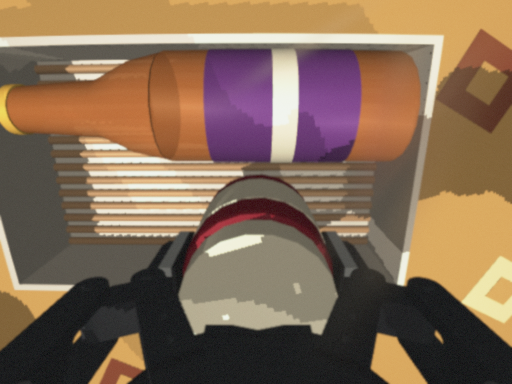

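The jar hangs just inside the box, with clear floor between it and the bottle. Lowering on.

```bash
python3 -m creep '[{"jaw":-1,"xyz":[0,0,3],"angular":[0,0,0]},{"jaw":-1,"xyz":[0,0,6],"angular":[0,0,0]},{"jaw":-1,"xyz":[0,0,9],"angular":[0,0,0]},{"jaw":-1,"xyz":[0,0,12],"angular":[0,0,0]},{"jaw":-1,"xyz":[0,0,12],"angular":[0,0,0]}]'
python3 -m creep '[{"jaw":-1,"xyz":[0,0,3],"angular":[0,0,0]},{"jaw":-1,"xyz":[0,0,6],"angular":[0,0,0]},{"jaw":-1,"xyz":[0,0,9],"angular":[0,0,0]},{"jaw":-1,"xyz":[0,0,11],"angular":[0,0,0]},{"jaw":-1,"xyz":[0,0,11],"angular":[0,0,0]}]'
python3 -m creep '[{"jaw":-1,"xyz":[0,0,1.5],"angular":[0,0,0]},{"jaw":-1,"xyz":[0,0,3],"angular":[0,0,0]},{"jaw":-1,"xyz":[0,0,4],"angular":[0,0,0]},{"jaw":-1,"xyz":[0,0,4],"angular":[0,0,0]}]'
```

```text
clock: 27.5
eef_pos: [465.9, -0.2, 77.4]
tool_rot: [3.141, 0.001, -0.305]
force: [-0.3, 1.1, -3.7]
width: 64.7
gripper_force: 67.4
clock: 28.12
eef_pos: [466.0, -0.2, 66.5]
tool_rot: [3.141, 0.0, -0.305]
force: [0.6, -0.1, -3.4]
width: 64.3
gripper_force: 67.4
clock: 28.62
eef_pos: [466.0, -0.2, 62.6]
tool_rot: [3.142, 0.0, -0.305]
force: [0.1, 0.5, -4.6]
width: 64.9
gripper_force: 67.4
```

```bash
python3 -m creep '[{"jaw":-1,"xyz":[0,0,1],"angular":[0,0,0]},{"jaw":-1,"xyz":[0,0,2],"angular":[0,0,0]},{"jaw":-1,"xyz":[0,0,3],"angular":[0,0,0]},{"jaw":-1,"xyz":[0,0,4],"angular":[0,0,0]},{"jaw":-1,"xyz":[0,0,4],"angular":[0,0,0]}]'
python3 -m creep '[{"jaw":-1,"xyz":[0,0,0.7],"angular":[0,0,0]},{"jaw":-1,"xyz":[0,0,1.2],"angular":[0,0,0]},{"jaw":-1,"xyz":[0,0,1.2],"angular":[0,0,0]}]'
python3 -m creep '[{"jaw":-1,"xyz":[0,0,0.5],"angular":[0,0,0]},{"jaw":-1,"xyz":[0,0,1],"angular":[0,0,0]},{"jaw":-1,"xyz":[0,0,1],"angular":[0,0,0]}]'
```

```text
clock: 29.25
eef_pos: [466.1, -0.2, 58.6]
tool_rot: [3.142, 0.0, -0.305]
force: [-0.6, -0.6, -3.1]
width: 64.6
gripper_force: 67.4
clock: 29.62
eef_pos: [466.1, -0.2, 57.4]
tool_rot: [3.142, 0.0, -0.305]
force: [-0.1, -0.2, -3.7]
width: 64.5
gripper_force: 67.4
clock: 30.0
eef_pos: [466.1, -0.2, 56.4]
tool_rot: [3.142, 0.0, -0.305]
force: [-0.7, 0.0, -3.0]
width: 64.6
gripper_force: 67.4
```

```bash
python3 -m creep '[{"jaw":-1,"xyz":[0,0,0.3],"angular":[0,0,0]},{"jaw":-1,"xyz":[0,0,0.6],"angular":[0,0,0]},{"jaw":-1,"xyz":[0,0,0.6],"angular":[0,0,0]}]'
python3 -m creep '[{"jaw":-1,"xyz":[0,0,0.3],"angular":[0,0,0]},{"jaw":-1,"xyz":[0,0,0.6],"angular":[0,0,0]},{"jaw":-1,"xyz":[0,0,0.6],"angular":[0,0,0]}]'
```

```text
clock: 30.38
eef_pos: [466.2, -0.2, 55.9]
tool_rot: [-3.142, -0.0, -0.305]
force: [0.5, -0.1, -2.8]
width: 64.6
gripper_force: 67.4
clock: 30.75
eef_pos: [466.1, -0.2, 55.8]
tool_rot: [-3.141, -0.0, -0.305]
force: [-1.6, -0.1, 5.4]
width: 65.1
gripper_force: 67.7
```

The jar is standing on the lining: the vertical force went from −3.5 to +5.4 N. I'll release and rise.

```bash
python3 -m creep '[{"jaw":0.5,"xyz":[0,0,0],"angular":[0,0,0]},{"jaw":0.65,"xyz":[0,0,0],"angular":[0,0,0]},{"jaw":0.8,"xyz":[0,0,0],"angular":[0,0,0]},{"jaw":1,"xyz":[0,0,0],"angular":[0,0,0]},{"jaw":1,"xyz":[0,0,0],"angular":[0,0,0]},{"jaw":1,"xyz":[0,0,0],"angular":[0,0,0]}]'
python3 -c "
from h import *
where();jar('top');jar('wrist')"
python3 -m creep '[{"jaw":1,"xyz":[0,0,-5],"angular":[0,0,0]},{"jaw":1,"xyz":[0,0,-15],"angular":[0,0,0]},{"jaw":1,"xyz":[0,0,-30],"angular":[0,0,0]},{"jaw":1,"xyz":[0,0,-50],"angular":[0,0,0]},{"jaw":1,"xyz":[0,0,-70],"angular":[0,0,0]},{"jaw":1,"xyz":[0,0,-100],"angular":[0,0,0]},{"jaw":1,"xyz":[-20,0,-130],"angular":[0,0,0]},{"jaw":1,"xyz":[-30,0,-140],"angular":[0,0,0]},{"jaw":1,"xyz":[-30,0,-140],"angular":[0,0,0]}]'
python3 -c "
from h import *
where();im=jar('wrist');bottle('wrist');cv2.imwrite('pics/w6.png',im[:,:,::-1])"
```

```text
clock: 31.5
eef_pos: [466.1, -0.2, 55.2]
tool_rot: [3.142, 0.0, -0.305]
force: [0.2, -1.0, -0.4]
width: 85.4
gripper_force: 0.0
t 31.5 box xy [-32.3 -29.8] z 55.2 rot [ 3.142  0.    -0.305] F [ 0.2 -1.  -0.4] w 85.4
none
jar 0.62 [465.4   0. ] r 30.5 top 87.7 inbox [-33.1 -29.8] to go in tool [-0.7  0.   0. ]
clock: 32.83
eef_pos: [437.4, 9.2, 196.1]
tool_rot: [-3.141, -0.001, -0.304]
force: [-0.3, -1.5, 0.1]
width: 85.5
gripper_force: 0.0
t 32.83 box xy [-62.6 -29.4] z 196.1 rot [-3.141e+00 -1.000e-03 -3.040e-01] F [-0.3 -1.5  0.1] w 85.5
jar 0.58 [ 4.646e+02 -4.000e-01] r 30.0 top 87.7 inbox [-33.8 -30.5] to go in tool [28.4  0.8  0. ]
bottle x,z,slope [ 3.6602e+01  3.8571e+01 -1.0000e-03] rms 0.65 9956 yrange -105.0 10.0
rim -70 707 -69.4
rim 70 1284 69.3
```

View pics/w6.png

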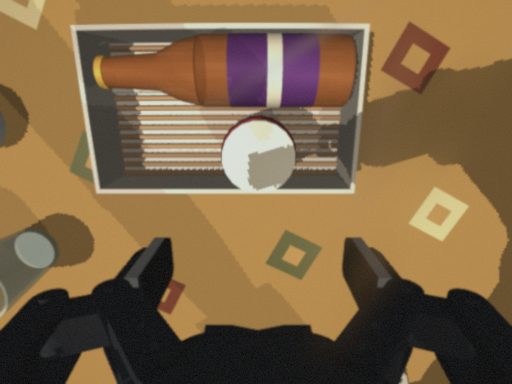

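The jar stands upright at x ≈ −33 mm in the box, with its lid at (258,153) and its top at 88 mm. The bottle is home at +36.6 mm, and the gripper is clear. Handing in.

```bash
python3 -c "
from h import *
print(ctrl.finish_job())"
```

```text
the job is handed in; nothing more can be done
None
```

Job handed in (no verdict came back): in the last look the bottle lay against the far wall at x = +36.6 mm, the jar stood upright and released on the lining at x ≈ −33.5 mm (limits −40 to −22), and the other things were left alone.

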